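# Stroke the title flags back along a record crate

## Robot

A 6-joint arm with a two-finger parallel gripper is mounted at the origin on the work surface. World frame = base frame: x ahead of the robot, y to its left, z up, the work surface at z = 0. Lengths are in m, angles in rad, forces in N, time in s.
With the tool pointing down it reaches from about 0.35 to 0.975 m from the base axis. Payload 4.9 kg.
Tool frame: the origin (TCP) lies at the very end of the fingers, on their centre line; the grasp point (between the pads) lies 19 mm behind it (manip.hold_point_z is the distance from the TCP to the grasp point, in m); z points along the fingers, y is the direction in which the jaws open and shut (so a half turn about z gives the same grasp; the last joint's range is limited). The gripper opens to 85 mm and grips with 20 to 120 N. Pads are 22 mm wide; open, the fingers measure 114 mm over their backs; the gripper's body (76 mm by 85 mm) begins 54 mm behind the grasp point. The pads swing forward as they close: fully open they stand 13 mm farther back than shut.
Start: joints at [1.177, 0.053, 1.613, -0, 1.476, -0.119], TCP at [0.17, 0.602, 0.231] pointing down, gripper open.
Joint ranges: [-3.01, 3.01], [-1.01, 2.22], [0.06, 2.58], [-1.02, 4.17], [0.09, 2.62], [-3.14, 3.14]. Speed limits (rad/s): [2.57, 2.57, 3.14, 3.14, 3.14, 3.14].

## Interface

Orientations are given as a unit quaternion [w, x, y, z].
In Python, from plant import manip gives the robot as it stands. The module is installed in compiled form; this text tells all that it offers.
- The arm moves only by the shell command python3 -m creep 'ROWS'. ROWS is JSON, a list of rows, each a list of 7 numbers: the turn, a rotation vector about the tool's x, y, z in degrees, then the shift along the tool's x, y, z in m, then the opening, from 0 (shut) to 1 (fully open). In form: [[ax, ay, az, tx, ty, tz, jaw], ...]. A call has 1 to 20 rows; each row shifts and turns the commanded pose from where the row before left it, along the tool's axes as they then stand; what a row does not reach is not made up. A row lasts 1/12 s, in which the tool goes at most 41.7 mm and 7.16 degrees, less where a joint would pass 70% of its speed; a pose out of reach is approached as far as the arm can. A call is refused whole if a number of a shift passes 0.0417 or a number of a turn 7.16, either way. A call with a gripper value outside its range is refused whole. The fingers move at their own pace and stop on an object; the grip force is fixed at half the most. Time passes only in rows, so rows that do not move let the fingers close. It gives the time, the measured TCP pose, the force and the opening at its end, in the units of the state.
- manip.state(): the state, without advancing time (a new reading comes with each control period).
- manip.grab_frame(name): name is "scene" or "side" or "wrist"; returns the picture (400x640x3 uint8, blue, green, red); there is no depth.
- manip.get_calibration(name): a dict with "fx", "fy", "cx", "cy" (pixels), "xyz" and "attitude" of the camera in the world. Camera axes: x right, y down, z forward; pixel columns grow to the right and rows downward; lengths in m; the calibration is good to about 2 mm. A picture is of the moment at which its call begins: read the wrist's pose just before it. get_calibration takes no time and is no camera call; for the wrist camera it gives the pose at the moment of the call.
- manip.job_done(): hands the job in, once; it reports no verdict.
Trained networks look in the newest picture that a camera, given by its name, has taken for a name from the list of things; names that differ only in an ending like _2 or _b are one class to them, and where a whole thing is asked for, a point or a joint stands for the part that bears it (a point fixed in the world has none). Each returns a list of dicts, best first, with "confidence" (0 to 1); they miss things now and then, are a little off and sometimes report something else, mostly with a low value. They report only what shows in the picture. A call takes as long as a camera call.
- manip.cut_out(target, camera): "pixels" (400x640 bool, what is visible of it) and "rect" ([left, top, right, bottom] in pixels, round what is visible of it).
The state is a dict: "time": time; "joint_pos": joint angles; "joint_vel": joint speeds; "joint_efforts": joint torques, N m; "tool_pos": TCP position; "tool_rot": TCP orientation; "contact_force": force on the tool from outside, world axes, zero at the start; "ft_torque": the same for the moment, N m; "gripper_width": opening from 0.0 (shut) to 1.0 (fully open).
Only numpy, scipy, OpenCV 4.12 (cv2) and the standard library are available. Lean on these libraries where they do the work, as an engineer would, in place of code of your own. Each camera call takes 0.05 s, during which the arm holds its last target.

## Task

A customer has left all the yellow title flags in the red-rimmed record crate tipped towards the robot. With the fingertips make one light, unbroken stroke along the row of black dots at the middle of the flags' top edges, from the flag nearest the robot to the farthest, low enough that each flag in turn tips over backwards, away from the robot, and stays there; do not lift off or stray from the middle of the row on the way, then lift clear. Do not press hard, pull the flags up or lift anything, and leave the blue flags of the grey crate, the orange ring, the mug and the cash box as they are.

Things in the scene. Friction and masses are not known exactly. Their poses are not given: they have to be found in the camera images.
- crate: the working crate: black with a RED rim, 280 x 200 mm on plan, walls 130 mm high, filled with record sleeves up to 185 mm above its underside; four YELLOW flags stand in a row on it. Fixed, on a wooden riser 0 to 32 mm high. Origin: centre of the crate's underside (on the riser); x runs along the row of flags, away from the robot (turned up to 0.4 rad either way), z up. It is the left or the right one of two crates.
- rail (a joint): how far the loose aluminium rail that carries the four yellow flags has been lifted out of the red-rimmed crate, in m: 0 seated. It is 235 x 16 mm, 8 mm thick, 0.4 kg, lies along the crate's x axis on the middle of the sleeves (its top 193 mm above the crate's underside), and only its weight holds it down.
- other_crate: the neighbouring crate: all grey, same size and build, with four BLUE flags; to be left alone. Origin and axes as for the red-rimmed crate.
- adaptor: loose orange plastic ring, 38 mm across, 10 mm thick, lying on the sleeves of the red-rimmed crate beside the flags. Origin: centre of its underside.
- mug: white mug, 80 mm across, 90 mm high, standing on the table. Origin: centre of its underside.
- cashbox: closed green cash box, 120 x 170 x 60 mm, steel handle on top, 68 mm high in all. Origin: centre of its underside.
- flag1 (a joint): hinge of yellow flag 1 of 4 (1 nearest the robot), rad: 0 = tipped 0.25 rad from upright towards the robot, on its stop; 1.1 = tipped back away from the robot, on its other stop. Past upright (0.25) it falls by itself; needs well under 1 N. Top edge above the crate's underside: 248 mm at 0, 250 upright, 231 at 1.1; fingertips moving along at 234 to 245 tip it and pass over; below 231 they jam.
- flag1_tip (a point): middle of the top edge of yellow flag 1, marked by a black bar on the edge and a 16 mm black dot just below it. The flag is a stiff plate 70 mm wide across the row, 4 mm thick; its edge is 55 mm from its hinge line, which lies at x = -81 mm in the crate's frame, 195 mm above the crate's underside (flags 54 mm apart).
- flag2 (a joint): hinge of yellow flag 2 of 4 (1 nearest the robot), rad: 0 = tipped 0.25 rad from upright towards the robot, on its stop; 1.1 = tipped back away from the robot, on its other stop. Past upright (0.25) it falls by itself; needs well under 1 N. Top edge above the crate's underside: 248 mm at 0, 250 upright, 231 at 1.1; fingertips moving along at 234 to 245 tip it and pass over; below 231 they jam.
- flag2_tip (a point): middle of the top edge of yellow flag 2, marked by a black bar on the edge and a 16 mm black dot just below it. The flag is a stiff plate 70 mm wide across the row, 4 mm thick; its edge is 55 mm from its hinge line, which lies at x = -27 mm in the crate's frame, 195 mm above the crate's underside (flags 54 mm apart).
- flag3 (a joint): hinge of yellow flag 3 of 4 (1 nearest the robot), rad: 0 = tipped 0.25 rad from upright towards the robot, on its stop; 1.1 = tipped back away from the robot, on its other stop. Past upright (0.25) it falls by itself; needs well under 1 N. Top edge above the crate's underside: 248 mm at 0, 250 upright, 231 at 1.1; fingertips moving along at 234 to 245 tip it and pass over; below 231 they jam.
- flag3_tip (a point): middle of the top edge of yellow flag 3, marked by a black bar on the edge and a 16 mm black dot just below it. The flag is a stiff plate 70 mm wide across the row, 4 mm thick; its edge is 55 mm from its hinge line, which lies at x = 27 mm in the crate's frame, 195 mm above the crate's underside (flags 54 mm apart).
- flag4 (a joint): hinge of yellow flag 4 of 4 (1 nearest the robot), rad: 0 = tipped 0.25 rad from upright towards the robot, on its stop; 1.1 = tipped back away from the robot, on its other stop. Past upright (0.25) it falls by itself; needs well under 1 N. Top edge above the crate's underside: 248 mm at 0, 250 upright, 231 at 1.1; fingertips moving along at 234 to 245 tip it and pass over; below 231 they jam.
- flag4_tip (a point): middle of the top edge of yellow flag 4, marked by a black bar on the edge and a 16 mm black dot just below it. The flag is a stiff plate 70 mm wide across the row, 4 mm thick; its edge is 55 mm from its hinge line, which lies at x = 81 mm in the crate's frame, 195 mm above the crate's underside (flags 54 mm apart).
- blue1_tip (a point): middle of the top edge of blue flag 1 of the grey crate (same size as the yellow ones; some are tipped towards the robot, some back); to be left as it is.
- blue2_tip (a point): middle of the top edge of blue flag 2 of the grey crate (same size as the yellow ones; some are tipped towards the robot, some back); to be left as it is.
- blue3_tip (a point): middle of the top edge of blue flag 3 of the grey crate (same size as the yellow ones; some are tipped towards the robot, some back); to be left as it is.
- blue4_tip (a point): middle of the top edge of blue flag 4 of the grey crate (same size as the yellow ones; some are tipped towards the robot, some back); to be left as it is.

How it is judged:
By the outcome, as a careful person would: the job done as asked, in the order asked, and still so for the second after the job is handed in, with the robot touching nothing.
It also fails if it takes over 40 s, if anything falls off the work surface, if the arm or the gripper's body presses on something with over 40 N, if the wrist force passes 120 N, or if a joint passes its speed limit or range.

## Working session

There is one attempt and no reset: what is moved stays moved. The work goes in short steps, Python scripts to look and compute and a shell command to move; the robot and the scene stay as the last step left them, time stands still between calls to the robot, and variables do not carry over. Pictures are saved under pics/ and viewed, and the job is handed in when it is done.

```bash
mkdir -p pics; python3 - <<'E'
from plant import manip
import cv2
for n in ["scene","side","wrist"]:
    c=manip.get_calibration(n); print(n,c)
    cv2.imwrite(f"pics/{n}0.png",manip.grab_frame(n))
s=manip.state(); print(s)
E
```

```text
scene {'fx': 432.0891534937777, 'fy': 432.0891534937777, 'cx': 323.6932410376178, 'cy': 201.5790257845308, 'xyz': array([ 1.50312607, -0.33078367,  1.19065694]), 'attitude': array([-0.31100054,  0.74549801,  0.54757524, -0.21834088])}
side {'fx': 374.6611605802149, 'fy': 374.6611605802149, 'cx': 324.24277541402444, 'cy': 198.25719066721328, 'xyz': array([0.45803083, 0.76280885, 0.92679733]), 'attitude': array([ 0.02694942, -0.0388992 ,  0.91985896, -0.38938423])}
wrist {'fx': 292.5551131356526, 'fy': 292.5551131356526, 'cx': 321.0825212830622, 'cy': 199.24766823539233, 'xyz': array([0.10566183, 0.61850198, 0.37183539]), 'attitude': array([0.1056836 , 0.79044654, 0.59818678, 0.07872631])}
{'time': 0.15, 'joint_pos': array([ 1.17699943e+00,  5.32200729e-02,  1.61398657e+00, -2.52258018e-05,
        1.47598446e+00, -1.18999926e-01]), 'joint_vel': array([ 3.48676074e-05, -1.45492687e-04, -4.98752410e-03, -1.15232618e-03,
       -4.73874276e-04, -6.19615599e-04]), 'joint_efforts': array([ 1.58200032e-04, -3.94236910e+01, -3.70723879e+01, -9.34507648e-05,
        4.61972086e-03,  4.51091273e-05]), 'tool_pos': array([0.1694132 , 0.60109626, 0.23033146]), 'tool_rot': array([-1.90536575e-04,  1.36965349e-01,  9.90575517e-01, -7.76279303e-04]), 'contact_force': array([0.08425342, 0.41928308, 0.05155314]), 'ft_torque': array([-0.03755529, -0.03050769, -0.04774628]), 'gripper_width': 0.9999874945159756}
```

View pics/scene0.png

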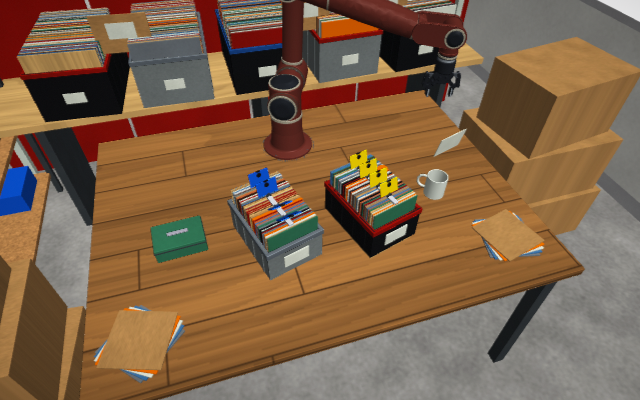

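View pics/side0.png

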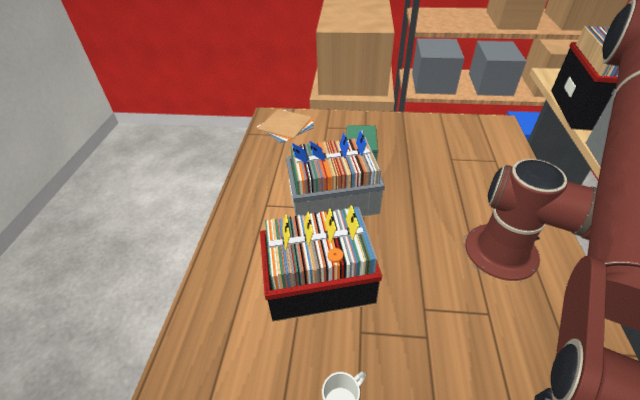

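View pics/wrist0.png

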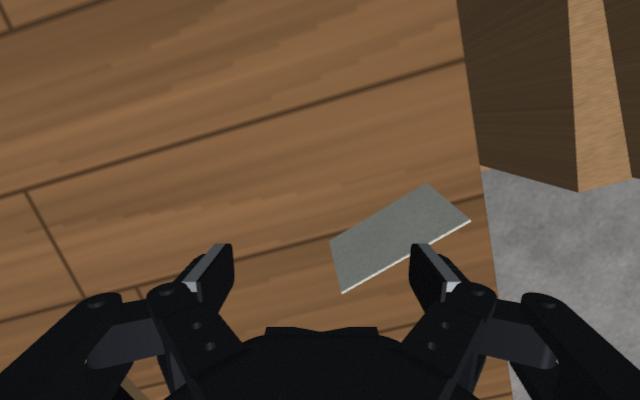

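Scene view: red-rimmed crate at about (372,215) with four yellow flags, grey crate at (277,225), mug (434,184), cash box (178,237). In the side view the yellow flags are at x≈286..352, y≈230, with the ring at (336,255). Next I run the networks and triangulate.

```bash
cat > h.py <<'E'
import numpy as np,cv2
from scipy.spatial.transform import Rotation as R
from scipy.optimize import least_squares
def rot(q): return R.from_quat([q[1],q[2],q[3],q[0]])
def proj(c,P):
    p=rot(c["attitude"]).inv().apply(np.atleast_2d(P)-c["xyz"])
    return np.c_[c["fx"]*p[:,0]/p[:,2]+c["cx"],c["fy"]*p[:,1]/p[:,2]+c["cy"]]
def crate_pts(p,L): # x,y,z,yaw
    L=np.atleast_2d(L).astype(float);c,s=np.cos(p[3]),np.sin(p[3])
    return np.c_[p[0]+c*L[:,0]-s*L[:,1],p[1]+s*L[:,0]+c*L[:,1],p[2]+L[:,2]]
def tip(i,q): # i 1..4
    a=q-0.25
    return [-.081+.054*(i-1)+.055*np.sin(a),0,.195+.055*np.cos(a)]
E
python3 - <<'E'
from plant import manip
import numpy as np,cv2
from h import *
for n in ["scene","side"]:
    im=manip.grab_frame(n)
    for t in ["crate","flag1","flag2","flag1_tip","flag4","adaptor","mug"]:
        for d in manip.cut_out(t,n)[:5]:
            ys,xs=np.nonzero(d["pixels"]); print(n,t,round(d["confidence"],2),d["rect"],len(xs),xs.mean().round(1),ys.mean().round(1))
    r=(310,130,440,270) if n=="scene" else (250,120,390,330)
    c=im[r[1]:r[3],r[0]:r[2]]; k=5 if n=="scene" else 2.8
    cv2.imwrite(f"pics/{n}z.png",cv2.resize(c,None,fx=4 if n=="scene" else 2.8,fy=4 if n=="scene" else 2.8,interpolation=cv2.INTER_CUBIC))
E
```

```text
scene crate 0.64 [321.8, 151.6, 423.3, 257.2] 6540 370.9 203.9
scene crate 0.3 [349.7, 150.5, 395.3, 202.8] 1093 374.3 175.1
scene flag1 0.8 [350.2, 150.2, 367.1, 165.3] 214 357.7 158.8
scene flag1 0.8 [359.2, 160.8, 378.7, 175.1] 197 367.5 167.6
scene flag1 0.59 [381.0, 179.8, 399.5, 197.7] 236 388.4 186.8
scene flag1 0.51 [369.2, 167.5, 385.9, 186.3] 220 377.2 177.2
scene flag2 0.8 [350.2, 150.2, 367.1, 165.3] 214 357.7 158.8
scene flag2 0.8 [359.2, 160.8, 378.7, 175.1] 197 367.5 167.6
scene flag2 0.59 [381.0, 179.8, 399.5, 197.7] 236 388.4 186.8
scene flag2 0.51 [369.2, 167.5, 385.9, 186.3] 220 377.2 177.2
scene flag1_tip 0.79 [349.2, 150.2, 363.0, 167.7] 188 357.6 158.9
scene flag1_tip 0.38 [369.8, 168.0, 386.1, 190.4] 238 377.5 177.0
scene flag1_tip 0.28 [280.1, 214.1, 299.5, 216.9] 97 287.5 216.2
scene flag4 0.8 [350.2, 150.2, 367.1, 165.3] 214 357.7 158.8
scene flag4 0.8 [359.2, 160.8, 378.7, 175.1] 197 367.5 167.6
scene flag4 0.59 [381.0, 179.8, 399.5, 197.7] 236 388.4 186.8
scene flag4 0.51 [369.2, 167.5, 385.9, 186.3] 220 377.2 177.2
scene mug 0.74 [426.6, 169.7, 446.9, 198
[... 492 characters left out ...]
 245 352.0 223.1
side flag2 0.46 [282.4, 215.0, 290.6, 247.4] 172 285.8 232.3
side flag2 0.45 [301.9, 214.9, 311.7, 240.9] 151 308.0 229.3
side flag1_tip 0.76 [345.0, 209.6, 360.7, 240.6] 249 351.9 222.6
side flag1_tip 0.61 [284.0, 215.1, 292.7, 247.0] 145 286.0 232.8
side flag1_tip 0.43 [328.6, 250.2, 341.5, 260.5] 143 335.3 255.2
side flag4 0.76 [327.5, 209.2, 335.7, 244.9] 215 330.2 226.5
side flag4 0.68 [346.6, 211.3, 358.0, 237.5] 245 352.0 223.1
side flag4 0.46 [282.4, 215.0, 290.6, 247.4] 172 285.8 232.3
side flag4 0.45 [301.9, 214.9, 311.7, 240.9] 151 308.0 229.3
side adaptor 0.51 [327.6, 246.8, 344.1, 259.7] 186 335.1 255.3
side mug 0.56 [320.2, 372.0, 367.1, 396.9] 1032 342.9 386.1
```

View pics/scenez.png

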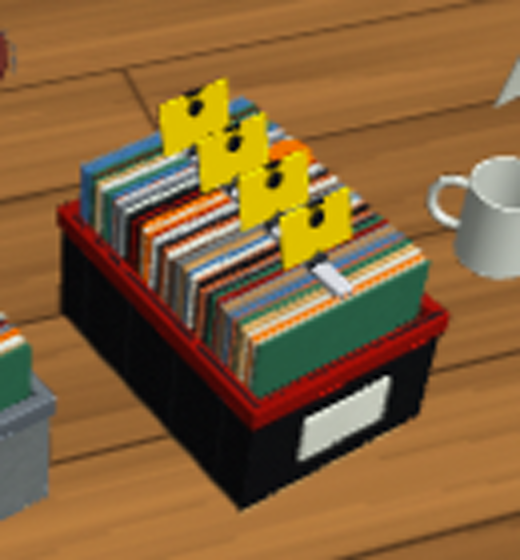

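View pics/sidez.png

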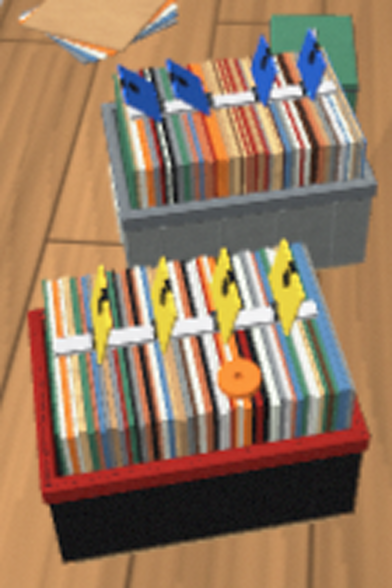

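```bash
cat >> h.py <<'E'
def ymask(im):
    h=cv2.cvtColor(im,cv2.COLOR_BGR2HSV)
    m=((h[...,0]>22)&(h[...,0]<34)&(h[...,1]>170)&(h[...,2]>110)).astype(np.uint8)
    n,l,st,_=cv2.connectedComponentsWithStats(m,connectivity=8)
    o=np.zeros_like(m)
    for i in range(1,n):
        if st[i,4]>25:
            ys,xs=np.nonzero(l==i)
            cv2.fillConvexPoly(o,cv2.convexHull(np.c_[xs,ys].astype(np.int32)),1)
    return o.astype(float)
def quads(p,q=(0,0,0,0),zb=.005):
    out=[]
    for i in range(4):
        a=q[i]-.25;h=[-.081+.054*i,.195]
        P=[[h[0]+r*np.sin(a),y,h[1]+r*np.cos(a)] for r,y in((zb,-.035),(zb,.035),(.055,.035),(.055,-.035))]
        out.append(crate_pts(p,P))
    return out
def render(c,p,S=8,**k):
    im=np.zeros((400,640),np.uint8)
    im=np.zeros((400*4,640*4),np.uint8)
    for Q in quads(p,**k):
        uv=(proj(c,Q)+.5)*4-.5
        cv2.fillConvexPoly(im,np.round(uv*16).astype(np.int32),255,shift=4)
    return cv2.resize(im,(640,400),interpolation=cv2.INTER_AREA)/255.
E
python3 - <<'E'
from plant import manip
from h import *
from scipy.optimize import minimize
C={n:manip.get_calibration(n) for n in["scene","side"]}
I={n:cv2.imread(f"pics/{n}0.png") for n in C}
M={n:ymask(I[n]) for n in C}
print({n:M[n].sum() for n in M})
# ray-triangulated initial from rough centroids
pts={"scene":[(357.7,158.8),(367.5,167.6),(377.2,177.2),(388.4,186.8)],"side":[(352,223),(330.2,226.5),(308,229.3),(285.8,232.3)]}
L=[[-.081+.054*i-.008,0,.223] for i in range(4)]
f=lambda p:np.concatenate([(proj(C[n],crate_pts(p,L))-pts[n]).ravel() for n in C])
r=least_squares(f,[.6,.2,.015,0]);print("init",r.x,np.abs(r.fun).max()); print(r.fun.reshape(2,4,2).round(1))
G={n:cv2.GaussianBlur(M[n],(0,0),1) for n in M}
def cost(p): return sum(((cv2.GaussianBlur(render(C[n],p),(0,0),1)-G[n])**2).sum() for n in C)
s=minimize(cost,r.x,method="Nelder-Mead",options=dict(initial_simplex=r.x+np.vstack([np.zeros(4),np.diag([.008,.008,.008,.05])]),xatol=1e-5,fatol=1e-3,maxiter=600))
print(s.x,s.fun); p=s.x
print(crate_pts(p,[tip(i,0) for i in range(1,5)]).round(4))
np.save("p.npy",p)
o=[]
for n,(a,b,c,d) in {"scene":(310,130,440,270),"side":(250,195,390,335)}.items():
    k=cv2.resize(I[n][b:d,a:c],None,fx=3,fy=3)
    for Q in quads(p): cv2.polylines(k,[np.round(((proj(C[n],Q)-[a,b]+.5)*3-.5)).astype(np.int32)],True,(255,0,255),1)
    for zz,col in((.130,(0,255,0)),(0,(255,255,0))):
        B=crate_pts(p,[[sx*.14,sy*.1,zz] for sx,sy in((-1,-1),(-1,1),(1,1),(1,-1))])
        cv2.polylines(k,[np.round(((proj(C[n],B)-[a,b]+.5)*3-.5)).astype(np.int32)],True,col,1)
    o.append(k[:420,:390])
cv2.imwrite("pics/fit.png",np.hstack(o))
E
```

```text
{'scene': np.float64(1277.0), 'side': np.float64(782.0)}
init [0.54583299 0.16644918 0.02219091 0.26597583] 0.9073921783819401
[[[ 0.8  0.7]
  [ 0.6  0.7]
  [ 0.9  0.3]
  [ 0.2  0.4]]

 [[ 0.3 -0.4]
  [ 0.4 -0.7]
  [ 0.6 -0.4]
  [ 0.5 -0.2]]]
[0.54752704 0.16542807 0.02517605 0.25712968] 248.77459892007266
[[0.456  0.1414 0.2735]
 [0.5083 0.1551 0.2735]
 [0.5605 0.1688 0.2735]
 [0.6127 0.1826 0.2735]]
```

View pics/fit.png

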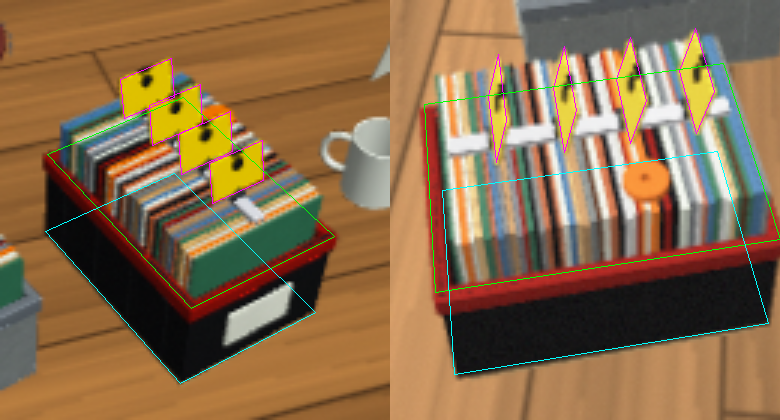

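Fit shows quads lying on the yellow flags and the rim/base outlines on the crate (base ≈0.022–0.025 m, yaw ≈0.26, flag 1 edge near (0.456, 0.141, 0.27)). Next: raise the arm, approach the robot's side of the row, close the jaws, and look with the wrist camera.

```bash
python3 -m creep '[[0,0,0,0,0,-0.034,0],[0,0,0,0,0,-0.034,0],[0,0,0,0,0,-0.034,0],[0,0,0,0,0,-0.034,0],[0,0,0,0,0,-0.034,0],[0,0,0,-0.0235,-0.0262,0,0],[0,0,0,-0.0235,-0.0262,0,0],[0,0,0,-0.0235,-0.0262,0,0],[0,0,0,-0.0235,-0.0262,0,0],[0,0,0,-0.0235,-0.0262,0,0],[0,0,0,-0.0235,-0.0262,0,0],[0,0,0,-0.0235,-0.0262,0,0],[0,0,0,-0.0235,-0.0262,0,0],[0,0,0,-0.0235,-0.0262,0,0],[0,0,0,-0.0235,-0.0262,0,0]]'
python3 -m creep '[[0,0,0,-0.0235,-0.0262,0,0],[0,0,0,-0.0235,-0.0262,0,0],[0,0,0,-0.0235,-0.0262,0,0],[0,0,0,-0.0235,-0.0262,0,0],[0,0,0,-0.0235,-0.0262,0,0],[0,0,-6.1,0,0,0,0],[0,0,-6.1,0,0,0,0],[0,0,-6.1,0,0,0,0],[0,0,-6.1,0,0,0,0],[0,0,-6.1,0,0,0,0],[0,0,0,0,0,0,0],[0,0,0,0,0,0,0],[0,0,0,0,0,0,0]]'
python3 - <<'E'
from plant import manip
from h import *
import pickle
s=manip.state();c=manip.get_calibration("wrist");im=manip.grab_frame("wrist")
cv2.imwrite("pics/wrist1.png",im);pickle.dump((c,s),open("w1.pkl","wb"))
print(s["tool_pos"],rot(s["tool_rot"]).as_matrix().round(3),s["gripper_width"],s["joint_pos"],s["time"])
k=im.copy();p=np.load("p.npy")
for Q in quads(p): cv2.polylines(k,[np.round(proj(c,Q)).astype(np.int32)],True,(255,0,255),1)
cv2.imwrite("pics/wrist1o.png",k)
E
```

```text
time: 2.2
tool_pos: [0.3249, 0.284, 0.4015]
tool_rot: [0.0, 0.137, 0.991, 0.0]
contact_force: [0.8, -0.1, -0.4]
gripper_width: 0.002
time: 3.28
tool_pos: [0.4022, 0.1277, 0.4014]
tool_rot: [0.0, -0.127, 0.992, -0.0]
contact_force: [0.5, 0.5, -0.0]
gripper_width: 0.001
[0.40218142 0.12765836 0.40135603] [[-0.968 -0.253  0.   ]
 [-0.253  0.968  0.   ]
 [-0.    -0.    -1.   ]] 0.0009372101405452662 [ 1.30602058e-01 -4.84338175e-01  1.79319744e+00 -1.97965530e-05
  1.83257305e+00 -1.69557186e+00] 3.2833
```

View pics/wrist1o.png

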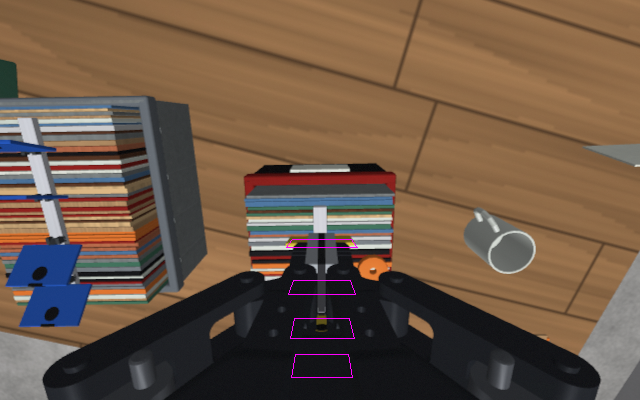

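The wrist view shows the crate at (320,230) dead ahead, with flag 4's edge at (322,241) on its predicted outline. The closed gripper hides the other flags, so I shift sideways at this height to see them all.

```bash
python3 -m creep '[[0,0,0,-0.01,0.035,0,0],[0,0,0,-0.01,0.035,0,0],[0,0,0,-0.01,0.035,0,0],[0,0,0,-0.01,0.035,0,0],[0,0,0,0,0,0,0],[0,0,0,0,0,0,0],[0,0,0,0,0,0,0]]'
python3 - <<'E'
from plant import manip
from h import *
import pickle
s=manip.state();c=manip.get_calibration("wrist");im=manip.grab_frame("wrist")
cv2.imwrite("pics/wrist2.png",im);pickle.dump((c,s),open("w2.pkl","wb"))
print(s["tool_pos"],s["time"])
k=im.copy();p=np.load("p.npy")
for Q in quads(p): cv2.polylines(k,[np.round(proj(c,Q)).astype(np.int32)],True,(255,0,255),1)
cv2.imwrite("pics/wrist2o.png",k)
E
```

```text
time: 3.92
tool_pos: [0.4052, 0.2731, 0.4012]
tool_rot: [-0.0, -0.128, 0.992, -0.0]
contact_force: [-1.4, 0.2, 0.3]
gripper_width: -0.0
[0.4051747  0.27308376 0.40119399] 3.9167
```

View pics/wrist2o.png

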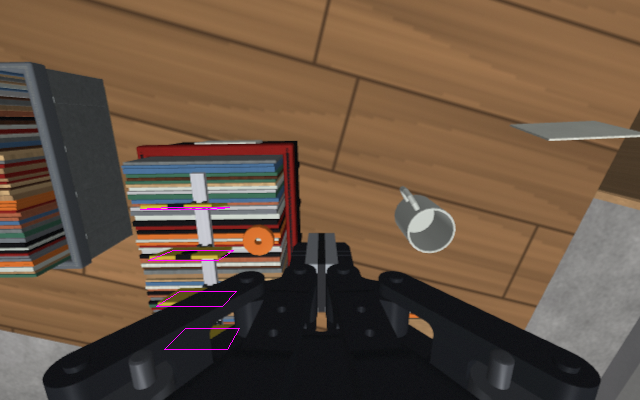

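```bash
python3 - <<'E'
from h import *
import pickle
c,s=pickle.load(open("w2.pkl","rb"));im=cv2.imread("pics/wrist2.png")
p=np.load("p.npy");a,b,w,h=120,185,130,100
k=cv2.resize(im[b:b+h,a:a+w],None,fx=6,fy=6,interpolation=cv2.INTER_NEAREST);k0=k.copy()
for Q in quads(p): cv2.polylines(k,[np.round((proj(c,Q)-[a,b]+.5)*6-.5).astype(np.int32)],True,(255,0,255),1)
cv2.imwrite("pics/w2z.png",k)
E
```

```text
(no output)
```

View pics/w2z.png

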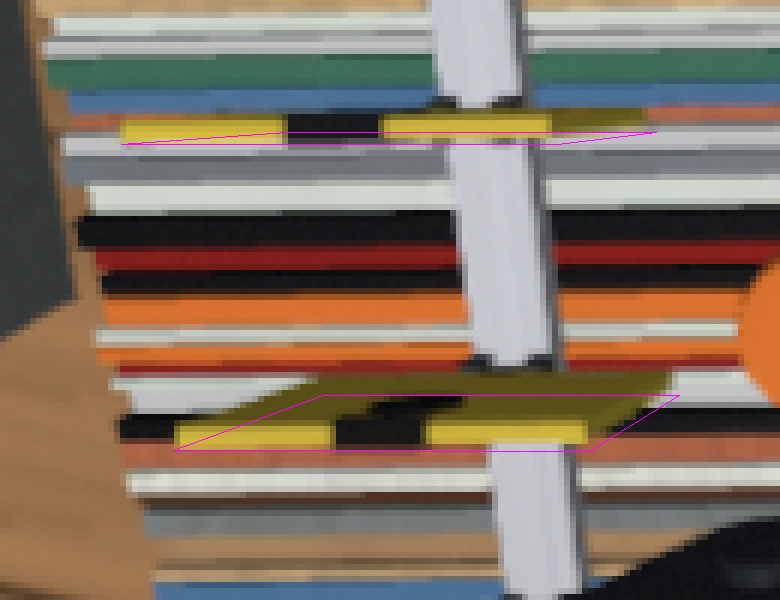

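Zoomed wrist view: flag 3's top edge runs from about (149,257) to (218,257) with its bar at (183.2,257.3). Flag 4's runs from (140,206) to (212,206), bar at (175.8,206.3). The outlines lie within ~2 px of these. Combining the views now.

```bash
python3 - <<'E'
from plant import manip
from h import *
import pickle
from scipy.optimize import minimize
c,s=pickle.load(open("w2.pkl","rb"))
p=np.load("p.npy")
z=lambda u,v:(120+u/6-.5+.08,185+v/6-.5+.08)
obs=np.array([z(175,433),z(588,433),z(379,434),z(120,131),z(551,126),z(335,128)])
L=[]
for i in(3,4):
    t=tip(i,0); L+=[[t[0],.035,t[2]],[t[0],-.035,t[2]],t]
f=lambda p:(proj(c,crate_pts(p,L))-obs).ravel()
r=least_squares(f,p);print("wrist only",r.x,np.abs(r.fun).max())
for zz in(.020,.025,.028):
    r=least_squares(lambda q:f([q[0],q[1],zz,q[2]]),[p[0],p[1],p[3]]);print(zz,r.x.round(4),np.sqrt((r.fun**2).mean()).round(2))
C={n:manip.get_calibration(n) for n in["scene","side"]}
G={n:cv2.GaussianBlur(ymask(cv2.imread(f"pics/{n}0.png")),(0,0),1) for n in C}
def cost(x,ns=C,zb=.005): return sum(((cv2.GaussianBlur(render(C[n],x,zb=zb),(0,0),1)-G[n])**2).sum() for n in ns)
def run(g): return minimize(g,p,method="Nelder-Mead",options=dict(initial_simplex=p+np.vstack([np.zeros(4),np.diag([.005,.005,.005,.03])]),xatol=1e-5,fatol=1e-3,maxiter=800))
for zb in(0,.005,.01):
    q=run(lambda x:cost(x,zb=zb));print("mask",zb,q.x.round(4),q.fun.round(1))
q=run(lambda x:cost(x)+20*(f(x)**2).sum());print("all",q.x.round(4),cost(q.x).round(1),f(q.x).round(1))
np.save("p2.npy",q.x);print(crate_pts(q.x,[tip(i,0) for i in range(1,5)]).round(4))
E
```

```text
wrist only [ 0.51973673  0.15704069  0.02242367 -2.87501529] 0.3659207011920671
0.02 [ 0.521   0.1561 -2.8751] 0.3
0.025 [ 0.5184  0.1581 -2.8749] 0.32
0.028 [0.5169 0.1593 3.4083] 0.6
mask 0 [0.5467 0.1657 0.027  0.2619] 217.7
mask 0.005 [0.5475 0.1654 0.0252 0.2571] 248.8
mask 0.01 [0.5479 0.1659 0.0231 0.2562] 311.9
all [0.5208 0.1563 0.0205 3.4086] 1274.8 [ 0.1  0.3 -0.6 -0.3  0.2 -0.2  0.3  0.2 -0.1  0.3  0.2  0.3]
[[0.6121 0.1813 0.2688]
 [0.56   0.167  0.2688]
 [0.5079 0.1528 0.2688]
 [0.4558 0.1385 0.2688]]
```

In the wrist image "up" points towards the robot, so the two visible edges are flags 2 and 1. I relabel them and refit.

```bash
python3 - <<'E'
from plant import manip
from h import *
import pickle
from scipy.optimize import minimize
c,s=pickle.load(open("w2.pkl","rb"))
p=np.load("p.npy")
z=lambda u,v:(120+u/6-.42,185+v/6-.42)
obs=np.array([z(175,433),z(588,433),z(379,434),z(120,131),z(551,126),z(335,128)])
L=[]
for i in(2,1):
    t=tip(i,0); L+=[[t[0],-.035,t[2]],[t[0],.035,t[2]],t]
f=lambda p:(proj(c,crate_pts(p,L))-obs).ravel()
r=least_squares(f,p);print("wrist only",r.x,np.abs(r.fun).max())
C={n:manip.get_calibration(n) for n in["scene","side"]}
G={n:cv2.GaussianBlur(ymask(cv2.imread(f"pics/{n}0.png")),(0,0),1) for n in C}
def cost(x,ns=C,zb=.003): return sum(((cv2.GaussianBlur(render(C[n],x,zb=zb),(0,0),1)-G[n])**2).sum() for n in ns)
q=minimize(lambda x:cost(x)+20*(f(x)**2).sum(),p,method="Nelder-Mead",options=dict(initial_simplex=p+np.vstack([np.zeros(4),np.diag([.005,.005,.005,.03])]),xatol=1e-5,fatol=1e-3,maxiter=800))
x=q.x;print("all",x.round(4),cost(x).round(1),cost(p).round(1),f(x).round(1));np.save("p2.npy",x)
print(crate_pts(x,[tip(i,0) for i in range(1,5)]).round(4))
s=manip.state();Rm=rot(s["tool_rot"])
d=np.r_[np.cos(x[3]),np.sin(x[3]),0];print("d in tool",Rm.inv().apply(d).round(4))
S=crate_pts(x,[[-.145,0,.240],[.15,0,.240]])
print("start/end",S.round(4),"delta to start in tool",Rm.inv().apply(S[0]-s["tool_pos"]).round(4))
E
```

```text
wrist only [0.5459899  0.16420982 0.02242367 0.26657737] 0.3659206696265187
all [0.5463 0.1641 0.022  0.2665] 258.6 235.8 [-0.   0.4 -0.3 -0.2  0.2 -0.1  0.1 -0.   0.1  0.2  0.2  0.2]
[[0.455  0.1392 0.2703]
 [0.5071 0.1534 0.2703]
 [0.5592 0.1676 0.2703]
 [0.6113 0.1818 0.2703]]
d in tool [-9.999e-01  1.020e-02  1.000e-04]
start/end [[0.4064 0.1259 0.262 ]
 [0.691  0.2036 0.262 ]] delta to start in tool [ 0.0362 -0.1421  0.1394]
```

```bash
python3 -m creep '[[0,0,0,0.009,-0.0355,0,0],[0,0,0,0.009,-0.0355,0,0],[0,0,0,0.009,-0.0355,0,0],[0,0,-0.58,0.009,-0.0355,0,0],[0,0,0,0,0,0,0],[0,0,0,0,0,0.025,0],[0,0,0,0,0,0.025,0],[0,0,0,0,0,0.025,0],[0,0,0,0,0,0.025,0],[0,0,0,0,0,0.025,0],[0,0,0,0,0,0,0],[0,0,0,0,0,0,0],[0,0,0,0,0,0,0]]'
cat > chk.py <<'E'
from plant import manip
from h import *
import sys
x=np.load("p2.npy");s=manip.state();Rm=rot(s["tool_rot"])
d=s["tool_pos"]-x[:3];c_,s_=np.cos(x[3]),np.sin(x[3])
print("t",s["time"],"local",round(c_*d[0]+s_*d[1],4),round(-s_*d[0]+c_*d[1],4),round(d[2],4),"z",s["tool_pos"][2].round(4),"F",s["contact_force"].round(2))
print("d in tool",Rm.inv().apply([c_,s_,0]).round(4))
o=[]
for n,(a,b,c,e) in {"scene":(310,130,440,270),"side":(250,195,380,335)}.items():
    I=manip.grab_frame(n);o.append(cv2.resize(I[b:e,a:c],None,fx=3,fy=3,interpolation=cv2.INTER_CUBIC))
cv2.imwrite(f"pics/{sys.argv[1]}.png",np.hstack(o))
E
python3 chk.py pre
```

```text
time: 5.05
tool_pos: [0.4072, 0.1264, 0.2782]
tool_rot: [0.001, -0.133, 0.991, -0.0]
contact_force: [-0.0, 0.3, 1.3]
gripper_width: 0.001
t 5.05 local -0.1441 0.0003 0.2562 z 0.2782 F [-0.04  0.28  1.33]
d in tool [-1.     -0.      0.0025]
```

View pics/pre.png

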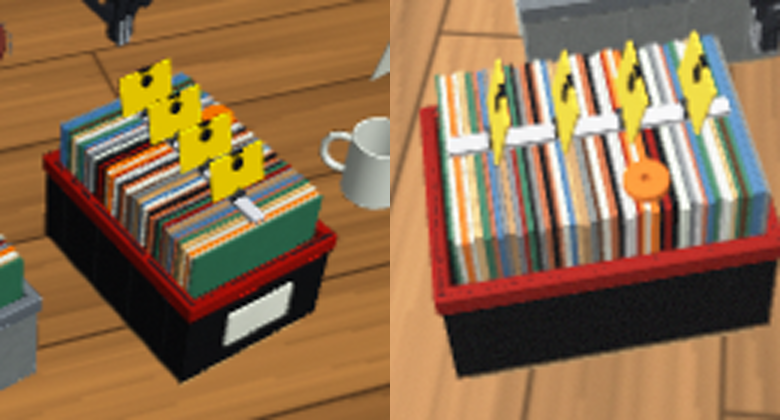

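The fingers hang at the head of the row (scene zoom (122,40)), and all four yellow flags are still forward. Down to stroke height.

```bash
python3 -m creep '[[0,0,0,0,0,0.008,0],[0,0,0,0,0,0.007,0],[0,0,0,0,0,0,0],[0,0,0,0,0,0,0],[0,0,0,0,0,0,0]]'; python3 chk.py pre2
```

```text
time: 5.57
tool_pos: [0.4065, 0.1267, 0.2612]
tool_rot: [-0.0, -0.133, 0.991, -0.0]
contact_force: [0.2, 0.2, 0.5]
gripper_width: -0.004
t 5.5667 local -0.1446 0.0008 0.2392 z 0.2612 F [0.16 0.2  0.46]
d in tool [-1.0e+00 -1.2e-03 -3.0e-04]
```

View pics/pre2.png

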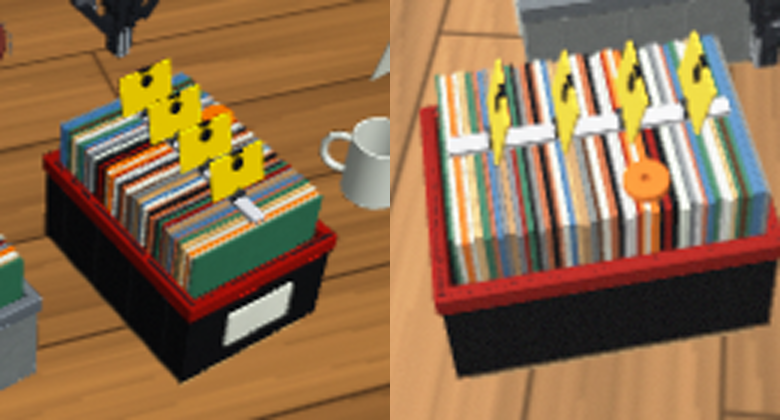

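```bash
python3 -m creep '[[0,0,0,-0.008,0,-0.001,0],[0,0,0,-0.008,0,-0.001,0],[0,0,0,-0.008,0,0,0],[0,0,0,-0.008,0,0,0],[0,0,0,-0.008,0,0,0],[0,0,0,-0.008,0,0,0],[0,0,0,-0.008,0,0,0],[0,0,0,-0.008,0,0,0],[0,0,0,-0.008,0,0,0]]'; python3 chk.py s1
```

```text
time: 6.42
tool_pos: [0.4768, 0.146, 0.2631]
tool_rot: [-0.0, -0.133, 0.991, -0.0]
contact_force: [-0.3, -0.7, -0.0]
gripper_width: 0.004
t 6.4167 local -0.0718 0.0008 0.2411 z 0.2631 F [-0.33 -0.74 -0.05]
d in tool [-1.0e+00 -1.1e-03 -3.0e-04]
```

View pics/s1.png

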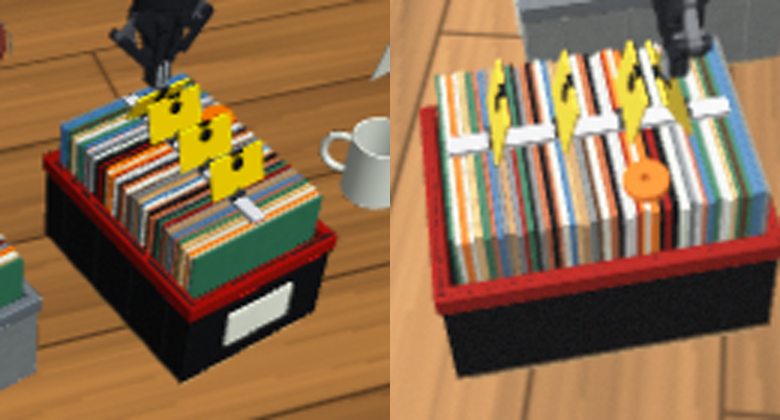

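Flag 1 has tipped back (its side-view plate now leans left at (675,95)), with a force under 1 N and the height right. I carry the stroke on.

```bash
python3 -m creep '[[0,0,0,-0.008,0,0,0],[0,0,0,-0.008,0,0,0],[0,0,0,-0.008,0,0,0],[0,0,0,-0.008,0,0,0],[0,0,0,-0.008,0,0,0],[0,0,0,-0.008,0,0,0],[0,0,0,-0.008,0,0,0],[0,0,0,-0.008,0,0,0],[0,0,0,-0.008,0,0,0],[0,0,0,-0.008,0,0,0],[0,0,0,-0.008,0,0,0],[0,0,0,-0.008,0,0,0],[0,0,0,-0.008,0,0,0],[0,0,0,-0.008,0,0,0]]'; python3 chk.py s2
```

```text
time: 7.68
tool_pos: [0.5848, 0.1756, 0.2633]
tool_rot: [-0.0, -0.133, 0.991, -0.0]
contact_force: [0.6, 0.3, 0.5]
gripper_width: 0.0
t 7.6833 local 0.0402 0.0009 0.2413 z 0.2633 F [0.6  0.28 0.5 ]
d in tool [-1.     -0.0011 -0.    ]
```

View pics/s2.png

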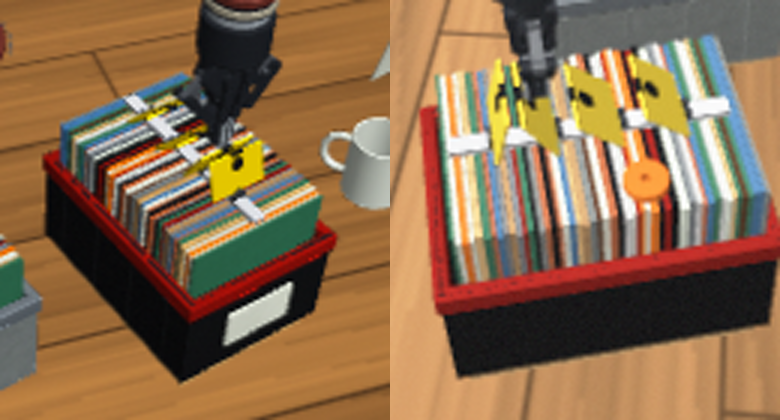

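Flags 1–3 are back and flag 4 is next. I finish the stroke to local x ≈ 0.144 and then lift straight up.

```bash
python3 -m creep '[[0,0,0,-0.008,0,0,0],[0,0,0,-0.008,0,0,0],[0,0,0,-0.008,0,0,0],[0,0,0,-0.008,0,0,0],[0,0,0,-0.008,0,0,0],[0,0,0,-0.008,0,0,0],[0,0,0,-0.008,0,0,0],[0,0,0,-0.008,0,0,0],[0,0,0,-0.008,0,0,0],[0,0,0,-0.008,0,0,0],[0,0,0,-0.008,0,0,0],[0,0,0,-0.008,0,0,0],[0,0,0,-0.008,0,0,0]]'; python3 chk.py s3
python3 -m creep '[[0,0,0,0,0,-0.01,0],[0,0,0,0,0,-0.02,0],[0,0,0,0,0,-0.03,0],[0,0,0,0,0,-0.03,0],[0,0,0,0,0,-0.03,0],[0,0,0,0,0,-0.03,0],[0,0,0,0,0,0,0],[0,0,0,0,0,0,0],[0,0,0,0,0,0,0],[0,0,0,0,0,0,0],[0,0,0,0,0,0,0],[0,0,0,0,0,0,0]]'; python3 chk.py s4
python3 - <<'E'
from plant import manip
import cv2
cv2.imwrite("pics/sideF.png",manip.grab_frame("side"))
E
```

```text
time: 8.87
tool_pos: [0.6851, 0.2031, 0.2633]
tool_rot: [-0.0, -0.133, 0.991, -0.0]
contact_force: [0.6, -0.4, 0.9]
gripper_width: -0.001
t 8.8667 local 0.1442 0.001 0.2413 z 0.2633 F [ 0.57 -0.43  0.95]
d in tool [-1.     -0.0011 -0.    ]
time: 9.97
tool_pos: [0.684, 0.2028, 0.4114]
tool_rot: [-0.001, -0.133, 0.991, -0.0]
contact_force: [0.6, -1.0, -0.4]
gripper_width: -0.001
t 9.9667 local 0.1431 0.0011 0.3894 z 0.4114 F [ 0.58 -0.99 -0.36]
d in tool [-1.     -0.0011 -0.003 ]
```

View pics/s4.png

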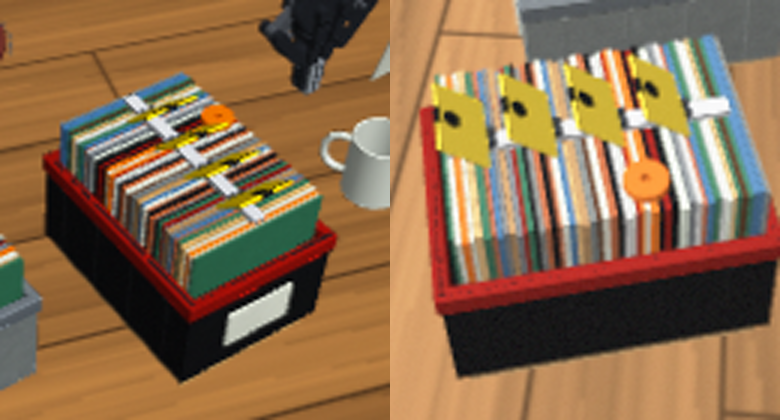

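View pics/sideF.png

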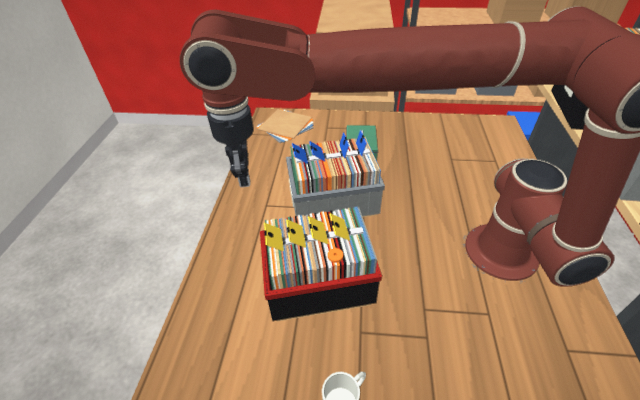

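All four yellow flags lie back (side view, x 272–340, y≈230). The ring, blue flags, mug and cash box look unchanged, and the gripper is clear.

```bash
python3 -c "
from plant import manip
print(manip.job_done())"
```

```text
the job is handed in; nothing more can be done
None
```

The job is done and handed in: all four yellow flags in the red-rimmed crate were tipped over backwards, nearest first, in one stroke with the fingers shut.

- **Stroke:** the fingertips ran about 241 mm above my estimate of the crate's underside. That is inside the 234–245 mm window, though the underside estimate itself varied from 22 to 27 mm between views. They stayed within about 1 mm of the middle of the row by the same estimate. I stopped the motion twice, at stroke height and without lifting, to take a picture.
- **Force:** every force reading was about 1.5 N or less, which is close to the sensor's noise. Readings were taken only at the end of each move, so I have no peak value during the stroke.
- **Last checks:** after the lift (fingertips at 0.41 m, touching nothing), the pictures show all four yellow flags lying back and the rail looking seated. The ring, blue flags, mug and cash box appear unchanged by eye; I did not measure them. The clock stood at about 10 s.
- **What went wrong on the way:** I first misread which flags the wrist camera was showing. That gave one wrong fit, which I caught and corrected before the stroke.

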